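Post a slide mailer through the return flap

ROBOT

A 7-joint arm with a two-finger parallel gripper is mounted at the origin on the work surface. World frame = base frame: x ahead of the robot, y to its left, z up, the work surface at z = 0. Lengths are in mm, angles in rad, forces in N, time in s.
With the tool pointing down it reaches from about 400 to 875 mm from the base axis. Payload 4.4 kg.
Tool frame: the origin (TCP) lies at the very end of the fingers, on their centre line; the grasp point (between the pads) lies 19 mm behind it (grip_depth is the distance from the TCP to the grasp point, in mm); z points along the fingers, y is the direction in which the jaws open and shut (so a half turn about z gives the same grasp; the last joint's range is limited). The gripper opens to 85 mm and grips with 20 to 120 N. Pads are 22 mm wide; open, the fingers measure 114 mm over their backs; the gripper's body (76 mm by 85 mm) begins 54 mm behind the grasp point. The pads swing forward as they close: fully open they stand 13 mm farther back than shut.
Start: joints at [1.248, 0.628, 0.038, 1.517, -0.027, 0.996, -0.02], TCP at [165.119, -628.692, 231.313] pointing down, gripper open.
Joint ranges: [-3.06, 3.06], [-0.37, 2.12], [-1.25, 1.32], [0.18, 2.47], [-1.1, 4.24], [0.23, 1.98], [-2.94, 2.94]. Speed limits (rad/s): [2.57, 2.57, 3.14, 3.14, 3.14, 3.14, 3.14].

INTERFACE

Orientations are given as [roll, pitch, yaw] about the fixed x, y, z axes, in that order (R = Rz(yaw) Ry(pitch) Rx(roll)).
In Python, from cell import read_state, get_image, finish_job, recognise, outline_of, grip_depth gives the robot as it stands. The module is installed in compiled form; this text tells all that it offers.
- The arm moves only by the tool send_rows, never from a script. Its argument "rows" is a list of rows, each a list of 5 numbers: the gripper command: -1 is shut, 1 is fully open, values between are in proportion, then the shift along the tool's x, y, z in m, then the turn about the tool's z in rad. In form: [[claw, tx, ty, tz, roll], ...]. A call has 1 to 12 rows; each row shifts and turns the pose as measured when the row begins, along the tool's axes as they then stand; what a row does not reach is not made up. A row lasts 1/12 s, in which the tool goes at most 41.7 mm and 7.16 degrees, less where a joint would pass 70% of its speed; a pose out of reach is approached as far as the arm can. A call with a gripper value outside its range is refused whole. The fingers move at their own pace and stop on an object; the grip force is fixed at half the most. Time passes only in rows, so rows that do not move let the fingers close. It gives the time, the measured TCP pose, the force and the opening at its end, in the units of the state.
- read_state(): the state, without advancing time (a new reading comes with each control period).
- get_image(name): name is "scene" or "top" or "wrist"; returns a dict with "image" (420x560x3 uint8, blue, green, red), "z_map" (420x560 float32, mm along the optical axis (not along the pixel's ray), 0 where there is no reading), "K" (3x3 intrinsics, pixels), "R" (3x3) and "t" (3): a world point X has camera coordinates R X + t; the wrist camera has in their place "tool_from_camera" (4x4, takes a point from camera to tool coordinates, whose origin is the TCP and whose axes are the flange's). Camera axes: x right, y down, z forward; pixel columns grow to the right and rows downward; lengths in mm; the calibration is good to about 2 mm. A picture is of the moment at which its call begins: read the wrist's pose just before it.
- finish_job(): hands the job in, once; it reports no verdict.
Trained networks look in a picture, given as the dict that the camera call returned (one of the last four; its "shot" number tells which), for a name from the list of things; names that differ only in an ending like _2 or _b are one class to them, and where a whole thing is asked for, a point or a joint stands for the part that bears it (a point fixed in the world has none). Each returns a list of dicts, best first, with "score" (0 to 1); they miss things now and then, are a little off and sometimes report something else, mostly with a low value. They report only what shows in the picture. A call takes as long as a camera call. They do not tell look-alikes from the thing itself.
- recognise(picture, query): "box" ([left, top, right, bottom] in pixels, round what is visible of it).
- outline_of(picture, query): "mask" (420x560 bool, what is visible of it) and "box" ([left, top, right, bottom] in pixels, round what is visible of it).
The state is a dict: "clock": time; "qpos": joint angles; "qd": joint speeds; "tau": joint torques, N m; "eef_pos": TCP position; "tool_rot": TCP orientation; "force": force on the tool from outside, world axes, zero at the start; "torque": the same for the moment, N m; "width": finger opening in mm.
Only numpy, scipy, OpenCV 4.12 (cv2) and the standard library are available. Lean on these libraries where they do the work, as an engineer would, in place of code of your own. Each camera call takes 0.05 s, during which the arm holds its last target.

TASK

One lane of the slide return station has the long flat slide mailer lying in it, the other the square coverslip box. With the fingertips, push the mailer along its lane so that it swings the hanging flap open, goes through and slides down into the catch tray behind, then draw the fingers back so that the flap can swing shut. Only push the mailer, never lift it, and leave the coverslip box and everything else on the bench where they are.

Things in the scene. Friction and masses are not known exactly. Their poses are not given: they have to be found in the camera images.
- mailer_mid (a point): Centre of the slide mailer: a closed white plastic case 90 mm long (its x axis), 46 mm wide (y), 14 mm thick (z up), 40 to 85 g, lying flat and loose on the station's deck in one of the two lanes, its length along the lane within 0.12 rad (the x axis points to the flap). Its underside is 7 mm below this point.
- station: The fixed slide return station, 170 mm wide: white plinth, black guides, steel deck, two lanes. Origin on the table under the flap line, midway between the lanes; x level through the doorways away from the robot, y left, z up. Place and yaw (within 0.3 rad) vary. The level slippery deck, top 70 mm above the table, runs from x -190 to +15 mm. Each lane is 70 mm wide between rails 10 mm high.
- door_left (a point): Point on the deck's top face in the middle of the left (+y side) doorway, on the flap line, 40 mm left of the station's middle; same axes as the station. Door posts (x -25 to +12 mm) and the header bar (x -5 to +7 mm, underside 46 mm, top 52 mm above the deck) frame it; the posts reach 52 mm above the deck.
- door_right (a point): The same point of the right (-y side) doorway, 40 mm right of the station's middle; same axes and measures.
- deck_end (a point): Inner end of the deck, at deck height, midway between the lanes, 15 mm past the flap line; same axes. From here a slippery 32 degree steel ramp drops 58 mm to an open-topped catch tray that ends at a wall 163 mm farther on. Once the mailer's middle is past this end (its rear end then still 30 mm before the flap line) it tips and slides down by itself.
- flap_left (a joint): Angle of the left flap, rad: 0 hanging shut, up to 1.5 swung inwards (bottom edge to +x). Aluminium plate 66 mm wide, 38 mm high, 20 g, its hinge 42 mm and its bottom edge 3 mm above the deck. Swings inwards only; stands at about 0.8 when resting on the mailer. Well under 1 N opens it; it falls shut by itself, damped, in about 2 s.
- flap_right (a joint): The same for the right flap.
- coverbox_mid (a point): Centre of the square white coverslip box, 52 x 52 mm and 24 mm high, lying loose in the other lane; to be left alone.
- stain_jar: Amber glass stain jar, 52 mm across, 75 mm high, standing on the bench left of the station; origin at the middle of its foot. Leave it.
- oil_bottle: Small amber oil bottle, 32 mm across, 70 mm high, on the bench right of the station; origin at the middle of its foot. Leave it.
- dish: Shallow glass dish, 90 mm across, 16 mm high, on the bench; origin under its middle. Leave it.
- slide_box: Flat closed slide box, 102 x 177 x 34 mm, grey with a black lid; origin under its middle. Leave it.
- timer: White bench timer lying flat, 75 x 85 x 20 mm; origin under its middle. Leave it.
- tweezers: Steel tweezers, 118 mm long, 8 mm high, lying on the bench; origin under the middle. Leave them.
Mind the look-alikes: they are no part of the job. Leave any purple or red look-alike of the part that bears mailer_mid alone.

How it is judged (in metres and radians):
On the way:
1. the mailer is pushed into the doorway and holds its flap open (((y of mailer_mid in the frame of door_left between -0.035 and 0.035 m and value of joint flap_left above 0.3 rad and x of mailer_mid in the frame of door_left between -0.03 and 0.06 m) or (y of mailer_mid in the frame of door_right between -0.035 and 0.035 m and value of joint flap_right above 0.3 rad and x of mailer_mid in the frame of door_right between -0.03 and 0.06 m))), for 0.1 s.
At the end, for the whole second after the job is handed in: The mailer rests in the catch tray behind its flap (its centre 70 to 180 mm past the flap line, within 35 mm of its lane's middle, below 60 mm above the table, slower than 20 mm/s), and both flaps hang shut (within 0.08 rad) (((y of mailer_mid in the frame of door_left between -0.035 and 0.035 m and x of mailer_mid in the frame of door_left between 0.07 and 0.18 m) or (y of mailer_mid in the frame of door_right between -0.035 and 0.035 m and x of mailer_mid in the frame of door_right between 0.07 and 0.18 m)) and height (world z) of mailer_mid below 0.06 m and value of joint each of flap_left, flap_right below 0.08 rad and linear speed of mailer below 0.02 m/s); the robot touches nothing.
It fails at once if the mailer is lifted (its centre more than 20 mm above where it lies on the deck) (height (world z) of mailer_mid above 0.097 m).
It fails at once if the square coverslip box is moved by more than 20 mm (distance of coverbox_mid from where it was at the start of the episode above 0.02 m).
It fails at once if another thing on the bench is moved by more than 20 mm (distance of any of stain_jar, oil_bottle, dish, slide_box, timer, tweezers from where it was at the start of the episode above 0.02 m).
It also fails if it takes over 35 s, if anything falls off the work surface, if the arm or the gripper's body presses on something with over 40 N, if the wrist force passes 120 N, or if a joint passes its speed limit or range.

## Working session

There is one attempt and no reset: what is moved stays moved. The work goes in short steps, Python scripts to look and compute and a tool call to move; the robot and the scene stay as the last step left them, time stands still between calls to the robot, and variables do not carry over. Pictures are saved under pics/ and viewed, and the job is handed in when it is done.

Besides the shell and the picture viewer there is one more tool, called after "Request:" as name(argument=value, ...) on one line, values as JSON. send_rows: Moves the arm, as the interface text tells. Its arguments: {"type":"object","properties":{"rows":{"type":"array"}},"required":["rows"]}

```bash
mkdir -p pics; python3 - <<'E'
from cell import *
import cv2,pickle
s=read_state(); print({k:s[k] for k in('clock','eef_pos','tool_rot','width','force')}, grip_depth if not callable(grip_depth) else grip_depth())
for n in('scene','top'):
    p=get_image(n); cv2.imwrite(f'pics/{n}0.png',p['image']); pickle.dump(p,open(f'{n}.pkl','wb'))
    for q in('mailer_mid','coverbox_mid','station','flap_left','stain_jar','oil_bottle'):
        print(n,q,[(round(r['score'],2),r['box']) for r in recognise(p,q)])
E
```

```text
{'clock': 0.0, 'eef_pos': array([ 164.96978901, -628.03244183,  230.38564229]), 'tool_rot': array([-3.13963324e+00, -6.29368554e-06,  2.56835188e-01]), 'width': 85.65128163245437, 'force': array([ 0.86492249, -0.246756  ,  0.20678178])} 18.700000000000003
scene mailer_mid [(0.73, [339.3, 211.1, 372.4, 230.5]), (0.71, [301.1, 203.3, 317.4, 230.1]), (0.57, [282.6, 166.2, 304.0, 188.6]), (0.56, [343.0, 268.7, 378.4, 297.5])]
scene coverbox_mid [(0.55, [271.8, 204.3, 294.4, 223.0])]
scene station [(0.74, [247.0, 186.5, 329.5, 321.2]), (0.59, [302.2, 199.6, 320.3, 230.5])]
scene flap_left [(0.62, [292.7, 237.9, 320.4, 248.3])]
scene stain_jar [(0.65, [328.3, 227.4, 352.6, 258.4])]
scene oil_bottle [(0.46, [244.1, 215.8, 254.5, 234.2])]
top mailer_mid [(0.82, [179.1, 126.9, 211.9, 154.8]), (0.66, [229.9, 178.2, 251.5, 211.9]), (0.66, [176.6, 206.1, 211.5, 226.0]), (0.65, [242.4, 257.7, 264.4, 291.1])]
top coverbox_mid [(0.8, [255.0, 188.1, 279.3, 210.1])]
top station [(0.68, [215.1, 95.8, 298.6, 235.1])]
top flap_left [(0.63, [229.5, 156.5, 246.2, 160.1])]
top stain_jar [(0.65, [197.3, 164.1, 218.1, 185.6]), (0.5, [233.6, 158.4, 258.3, 161.2])]
top oil_bottle []
```

```bash
python3 - <<'E'
import cv2
a=cv2.imread('pics/top0.png')[80:310,150:330]; cv2.imwrite('pics/top0c.png',cv2.resize(a,None,fx=2.6,fy=2.6,interpolation=2))
a=cv2.imread('pics/scene0.png')[140:340,220:400]; cv2.imwrite('pics/scene0c.png',cv2.resize(a,None,fx=3,fy=3,interpolation=2))
E
```

```text
(no output)
```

View pics/top0.png

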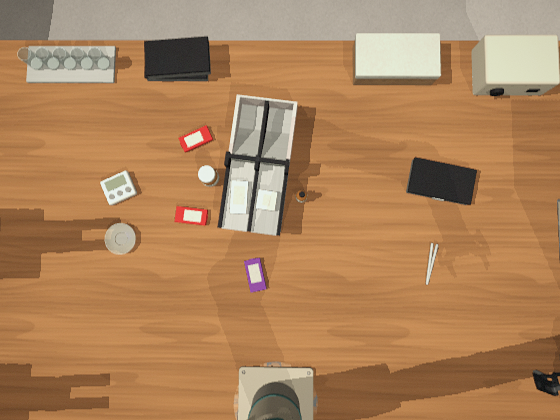

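View pics/top0c.png

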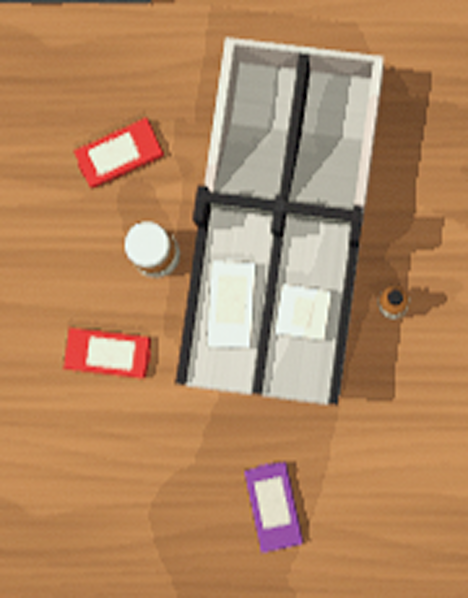

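View pics/scene0c.png

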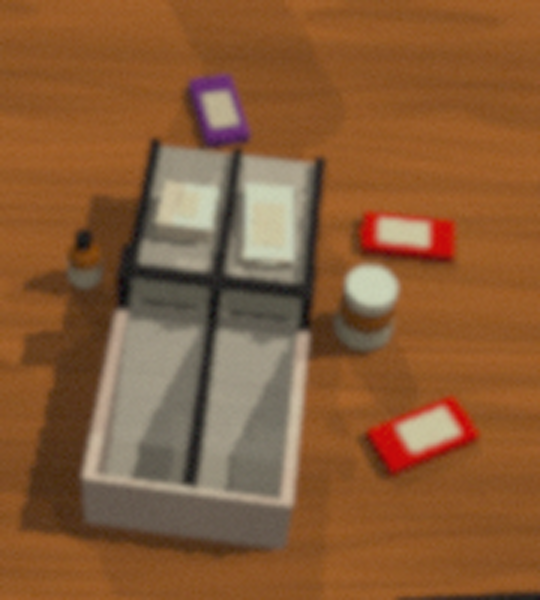

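```bash
cat > h.py <<'E'
import numpy as np,pickle
def ray(p,u,v,z):  # intersect pixel ray with world height z
    K,R,t=p['K'],p['R'],np.ravel(p['t']); d=R.T@np.linalg.inv(K)@[u,v,1]; c=-R.T@t
    return c+d*(z-c[2])/d[2]
def cloud(p):
    z=p['z_map'].astype(float); v,u=np.indices(z.shape); K=p['K']
    c=np.stack([(u-K[0,2])/K[0,0]*z,(v-K[1,2])/K[1,1]*z,z],-1)
    X=(c-np.ravel(p['t']))@p['R']; X[z==0]=np.nan; return X
E
python3 - <<'E'
from h import *
import cv2
p=pickle.load(open('top.pkl','rb'))
X=cloud(p); im=p['image'].astype(int); 
print('table z',np.nanmedian(X[300:340,100:200,2]), 'mailer',X[195,239],'box',X[200,266],'deck',X[165,268])
# rails: dark pixels with z 74..86
f=lambda cx,cy:(150+cx/2.6,80+cy/2.6)
for n,a,b in(('L',(183,383),(201,240)),('C',(259,392),(274,250)),('R',(335,402),(352,260))):
    A=ray(p,*f(*a),80);B=ray(p,*f(*b),80); d=B-A; print(n,A.round(1),B.round(1),'yaw',np.arctan2(d[1],d[0]))
dark=(im.max(-1)<70)
roi=np.zeros(dark.shape,bool); roi[95:240,210:305]=1
for lo,hi in((74,90),(108,130)):
    m=dark&roi&(X[...,2]>lo)&(X[...,2]<hi); print(lo,m.sum())
w=(im.min(-1)>185)&roi&(X[...,2]>78)&(X[...,2]<105)
n,l,st,c=cv2.connectedComponentsWithStats(w.astype(np.uint8))
for i in range(1,n):
    if st[i,4]>60:
        ys,xs=np.where(l==i); P=np.array([ray(p,x,y,84)[:2] for x,y in zip(xs,ys)],np.float32)
        print(st[i],np.nanmedian(X[l==i,2]),cv2.minAreaRect(P))
E
```

```text
table z -0.012162804476183816 mailer [571.25631565 103.19201476  82.70745458] box [556.81316161  29.44310953  94.97499331] deck [656.21044168  26.12856201  71.3457337 ]
L [483.5 152.2  80. ] [633.6 136.5  80. ] yaw -0.10401285889710093
C [474.9  73.1  80. ] [623.6  59.7  80. ] yaw -0.08968996133982754
R [465.3  -5.6  80. ] [613.6 -21.9  80. ] yaw -0.10932657576068848
74 719
108 354
[230 179  18  35 547] 83.83689693121634 ((568.2151489257812, 104.67413330078125), (44.751285552978516, 92.1389389038086), 87.77397918701172)
[256 189  21  22 362] 94.18121212611787 ((559.5560302734375, 29.58917808532715), (50.90914535522461, 51.951072692871094), 81.6316909790039)
```

```bash
python3 - <<'E'
from h import *
import cv2
p=pickle.load(open('top.pkl','rb'))
X=cloud(p); im=p['image'].astype(int); dark=(im.max(-1)<70)
roi=np.zeros(dark.shape,bool); roi[140:240,210:305]=1
m=dark&roi&(X[...,2]>74)&(X[...,2]<90)
ys,xs=np.where(m);P=np.array([ray(p,x,y,80)[:2] for x,y in zip(xs,ys)])
from scipy.optimize import least_squares
# p=(a,c): lateral coordinate relative yaw; rails centres 0,+-~80 (lane 70, centre 40 -> rails at 0+-5, +-75..85)
def lat(yaw,Q): return -np.sin(yaw)*Q[:,0]+np.cos(yaw)*Q[:,1]
def r(q):
    s=lat(q[0],P)-q[1]; return np.min(np.abs(np.stack([s,s-80,s+80])),0)
best=min((least_squares(r,[y,lat(y,np.array([[474.9,73.1]]))[0]],loss='soft_l1') for y in(-.13,-.1,-.07)),key=lambda o:o.cost)
yaw,c=best.x; print(best.x,best.cost,len(P))
Q=P[:]; al=np.cos(yaw)*Q[:,0]+np.sin(yaw)*Q[:,1]; print('along near end',np.percentile(al,[0,1,2,5]))
m=dark&roi&(X[...,2]>110)&(X[...,2]<130)
ys,xs=np.where(m);H=np.array([ray(p,x,y,122)[:2] for x,y in zip(xs,ys)]); s=lat(yaw,H)-c
al=np.cos(yaw)*H[:,0]+np.sin(yaw)*H[:,1]
for lo,hi in((-90,-72),(-65,-15),(-6,6),(15,65),(72,90)):
    k=(s>lo)&(s<hi); print(lo,hi,k.sum(),np.percentile(al[k],[2,50,98]) if k.any() else '')
print('lateral extent',s.min(),s.max())
x0=np.percentile(al[np.abs(s)>0],50)
mm=np.array([[568.2,104.7]]); print('mailer lat',lat(yaw,mm)-c,'along',np.cos(yaw)*568.2+np.sin(yaw)*104.7)
mm=np.array([[559.6,29.6]]); print('box lat',lat(yaw,mm)-c)
E
```

```text
[-1.23042572e-01  1.34233604e+02] 951.8426279390795 630
along near end [461.81456649 464.17631574 466.49362098 471.80049895]
-90 -72 47 [626.15252974 644.30700113 658.23474644]
-65 -15 73 [645.97852519 650.81272521 655.80607845]
-6 6 56 [626.25497772 645.54771018 661.59096684]
15 65 74 [645.9477476  650.91330215 655.88316714]
72 90 55 [626.56269691 643.11806197 659.3703246 ]
lateral extent -83.71981657026548 84.33065401114914
mailer lat [39.41135934] along 551.0542228745715
box lat [-36.17636837]
```

Request:
send_rows(rows=[[-0.75, 0, 0, 0, 0.095], [-0.75, 0, 0, 0, 0.095], [-0.75, 0, 0, 0, 0.095], [-0.75, 0, 0, 0, 0.095]])

```text
clock: 1.03
eef_pos: [164.9, -628.8, 231.5]
tool_rot: [-3.142, -0.001, -0.138]
force: [-0.2, 0.6, 0.4]
width: 38.9
```

Request:
send_rows(rows=[[-0.75, 0.022, -0.033, 0, -0.015], [-0.75, 0.022, -0.033, 0, 0], [-0.75, 0.022, -0.033, 0, 0], [-0.75, 0.022, -0.033, 0, 0], [-0.75, 0.022, -0.033, 0, 0], [-0.75, 0.022, -0.033, 0, 0], [-0.75, 0.022, -0.033, 0, 0], [-0.75, 0.022, -0.033, 0, 0], [-0.75, 0.022, -0.033, 0, 0], [-0.75, 0.022, -0.033, 0, 0], [-0.75, 0, -0.033, 0, 0], [-0.75, 0, -0.033, 0, 0]])

```text
clock: 2.03
eef_pos: [444.0, -260.8, 228.8]
tool_rot: [3.129, -0.004, -0.144]
force: [-0.1, 0.2, -0.2]
width: 10.5
```

```bash
cat >> h.py <<'E'
yaw,c,fl=-0.123,134.2,651.
def st(P): # world xy -> station (x from flap line, y from middle)
    P=np.asarray(P); return np.array([np.cos(yaw)*P[0]+np.sin(yaw)*P[1]-fl,-np.sin(yaw)*P[0]+np.cos(yaw)*P[1]-c])
E
python3 - <<'E'
from cell import *
from h import *
s=read_state(); print(s['clock'],s['eef_pos'],s['tool_rot'],s['width'],st(s['eef_pos'][:2]))
E
```

```text
2.0333 [ 444.01919328 -260.76961745  228.80255409] [ 3.12920135 -0.00437761 -0.1443163 ] 10.522172565706828 [-178.34150962 -338.52275657]
```

Request:
send_rows(rows=[[-0.75, 0, -0.036, 0, -0.02], [-0.75, 0, -0.036, 0, 0], [-0.75, 0, -0.036, 0, 0], [-0.75, 0, -0.036, 0, 0], [-0.75, 0, -0.036, 0, 0], [-0.75, 0, -0.036, 0, 0], [-0.75, 0, -0.036, 0, 0], [-0.75, 0, -0.036, 0, 0], [-0.75, 0, -0.036, 0, 0], [-0.75, 0, -0.02, 0, 0], [-0.75, 0, 0, 0, 0]])

```text
clock: 2.95
eef_pos: [490.3, 107.3, 227.2]
tool_rot: [3.135, -0.014, -0.111]
force: [-0.9, -0.1, 0.0]
width: 10.9
```

```bash
python3 - <<'E'
from cell import *
from h import *
import cv2
s=read_state(); print(s['clock'],s['eef_pos'],s['tool_rot'],s['width'],st(s['eef_pos'][:2]))
for n in ('wrist','scene'): cv2.imwrite(f'pics/{n}1.png',get_image(n)['image'])
E
```

```text
2.95 [490.30270737 107.33274479 227.15785867] [ 3.13499315 -0.01396282 -0.11068997] 10.880199618465285 [-177.57017795   32.47713266]
```

View pics/wrist1.png

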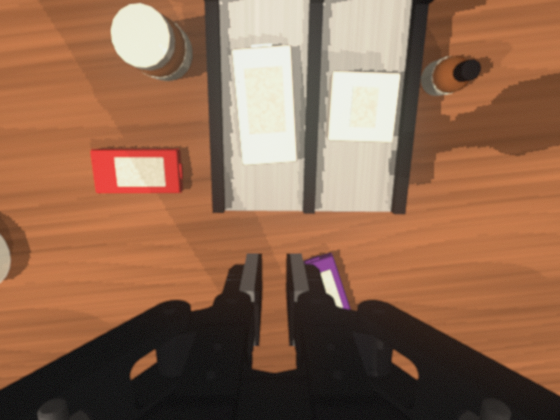

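```bash
python3 - <<'E'
from cell import *
from h import *
from scipy.spatial.transform import Rotation as Ro
s=read_state(); p=get_image('wrist'); T=p['tool_from_camera']; K=p['K']
R=Ro.from_euler('xyz',s['tool_rot']).as_matrix()
def W(u,v,z):
    d=R@T[:3,:3]@np.linalg.inv(K)@[u,v,1]; o=R@T[:3,3]+s['eef_pos']; return o+d*(z-o[2])/d[2]
for n,u,v,z in(('deck end',263,212,70),('mail rl',243,164,84),('mail rr',296,161,84),('mail fl',233,49,84),('mail fr',290,46,84),('railL near',218,211,80),('railC near',309,212,80),('railC far',318,2,80),('railR near',400,212,80)):
    w=W(u,v,z); print(n,w.round(1),st(w[:2]).round(1))
E
```

```text
deck end [477.6 112.8  70. ] [-190.8   36.4]
mail rl [524.3 123.5  84. ] [-145.9   52.7]
mail rr [521.6  79.4  84. ] [-143.1    8.6]
mail fl [612.3 119.   84. ] [-57.9  59.1]
mail fr [609.4  75.4  84. ] [-55.4  15.4]
railL near [485.7 151.2  80. ] [-187.5   75.5]
railC near [475.5  72.3  80. ] [-187.9   -4.2]
railC far [638.1  51.   80. ] [-24.   -5.3]
railR near [466.1  -7.3  80. ] [-187.5  -84.2]
```

Request:
send_rows(rows=[[-0.75, 0, -0.003, 0.036, 0.012], [-0.75, 0, 0, 0.036, 0], [-0.75, 0, 0, 0.036, 0], [-0.75, 0, 0, 0.02, 0], [-0.75, 0, 0, 0.01, 0], [-0.75, 0, 0, 0, 0], [-0.75, 0, 0, 0, 0]])

```text
clock: 3.68
eef_pos: [496.2, 85.2, 87.2]
tool_rot: [3.126, -0.022, -0.154]
force: [0.3, -0.5, 0.3]
width: 10.8
```

```bash
python3 - <<'E'
from cell import *
from h import *
import cv2
s=read_state(); print(s['clock'],s['eef_pos'],s['tool_rot'],s['width'],s['force'],st(s['eef_pos'][:2]))
E
```

```text
3.6833 [496.19866813  85.21106201  87.19350208] [ 3.12594386 -0.02245716 -0.15388629] 10.771992450160392 [ 0.26503561 -0.50479786  0.25375958] [-169.00464973   11.24595444]
```

Request:
send_rows(rows=[[-0.75, -0.004, -0.012, 0, -0.03], [-0.75, -0.003, -0.012, 0, 0], [-0.75, 0, 0, 0, 0], [-0.75, 0, 0, 0, 0]])

```text
clock: 4.02
eef_pos: [494.5, 110.2, 90.0]
tool_rot: [3.126, -0.027, -0.125]
force: [0.0, 0.0, 0.4]
width: 11.1
```

```bash
cat > s.py <<'E'
from cell import *
from h import *
s=read_state(); print(s['clock'],s['eef_pos'].round(1),s['tool_rot'].round(3),s['width'],s['force'].round(1),'ST',st(s['eef_pos'][:2]).round(1),s['qd'].round(3))
E
python3 s.py
```

```text
4.0167 [494.5 110.2  90. ] [ 3.126 -0.027 -0.125] 11.115168419344366 [0.  0.  0.4] ST [-173.7   35.8] [-0.034 -0.017 -0.016 -0.011 -0.009  0.004 -0.01 ]
```

Request:
send_rows(rows=[[-0.75, 0, 0, 0.006, 0], [-0.75, 0, 0, 0.006, 0], [-0.75, 0, 0, 0.003, 0], [-0.75, 0, 0, 0, 0], [-0.75, 0, 0, 0, 0]])

```text
clock: 4.43
eef_pos: [495.9, 111.3, 75.1]
tool_rot: [3.128, -0.031, -0.123]
force: [0.9, 0.1, 0.1]
width: 10.7
```

```bash
python3 s.py; python3 -c "
from cell import *
import cv2
cv2.imwrite('pics/w2.png',get_image('wrist')['image'])"
```

```text
4.4333 [495.9 111.3  75.1] [ 3.128 -0.031 -0.123] 10.696715111154578 [0.9 0.1 0.1] ST [-172.5   37.1] [ 0.004  0.011 -0.001  0.004 -0.002 -0.003  0.   ]
```

View pics/w2.png

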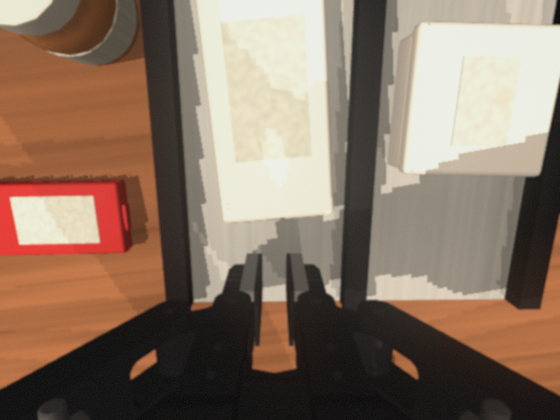

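Request:
send_rows(rows=[[-0.75, 0.008, 0, 0, 0], [-0.75, 0.008, 0, 0, 0], [-0.75, 0.008, 0, 0, 0], [-0.75, 0.008, 0, 0, 0], [-0.75, 0.008, 0, 0, 0], [-0.75, 0.008, 0, 0, 0], [-0.75, 0, 0, 0, 0]])

```text
clock: 5.07
eef_pos: [550.2, 103.7, 77.0]
tool_rot: [3.128, -0.033, -0.125]
force: [1.4, 0.6, 0.3]
width: 10.6
```

```bash
python3 s.py; python3 -c "
from cell import *
import cv2
cv2.imwrite('pics/w3.png',get_image('wrist')['image'])"
```

```text
5.0667 [550.2 103.7  77. ] [ 3.128 -0.033 -0.125] 10.550533898929888 [1.4 0.6 0.3] ST [-117.7   36.2] [ 0.003  0.001 -0.004  0.01  -0.001  0.012 -0.   ]
```

View pics/w3.png

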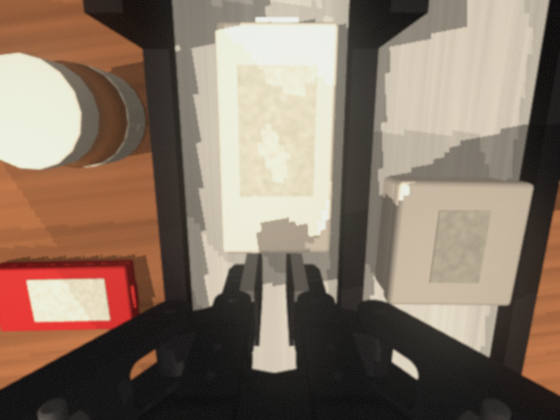

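Request:
send_rows(rows=[[-0.75, 0.008, 0, 0.001, 0], [-0.75, 0.008, 0, 0.001, 0], [-0.75, 0.008, 0, 0, 0], [-0.75, 0.008, 0, 0, 0], [-0.75, 0.008, 0, 0, 0], [-0.75, 0.008, 0, 0, 0], [-0.75, 0.006, 0, 0, 0], [-0.75, 0, 0, 0, 0]])

```text
clock: 5.78
eef_pos: [607.2, 96.3, 75.7]
tool_rot: [3.127, -0.029, -0.124]
force: [-0.5, -0.2, 1.0]
width: 10.8
```

```bash
python3 s.py; python3 -c "
from cell import *
import cv2
cv2.imwrite('pics/w4.png',get_image('wrist')['image'])
cv2.imwrite('pics/s4.png',cv2.resize(get_image('scene')['image'][140:340,220:400],None,fx=3,fy=3))"
```

```text
5.7833 [607.2  96.3  75.7] [ 3.127 -0.029 -0.124] 10.808342129512724 [-0.5 -0.2  1. ] ST [-60.2  35.9] [ 0.001  0.001 -0.003  0.004 -0.001  0.011 -0.   ]
```

View pics/w4.png

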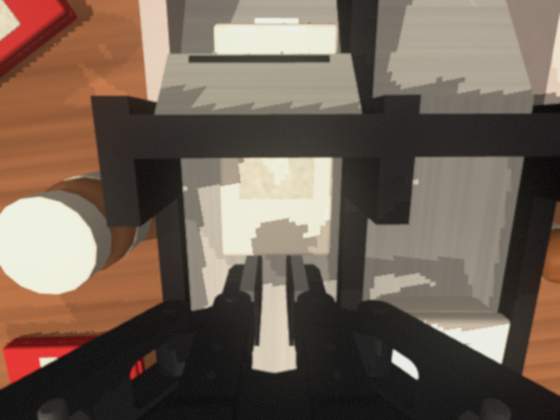

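View pics/s4.png

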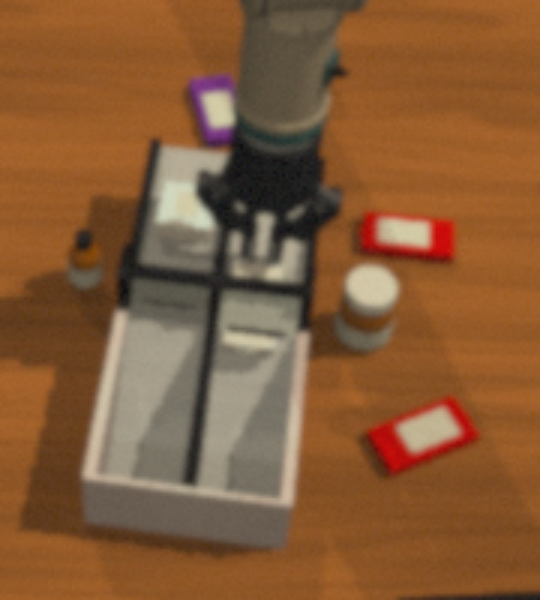

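Request:
send_rows(rows=[[-0.75, 0.008, 0, 0, 0], [-0.75, 0.008, 0, 0, 0], [-0.75, 0.008, 0, 0, 0], [-0.75, 0, 0, 0, 0]])

```text
clock: 6.22
eef_pos: [630.3, 93.8, 76.3]
tool_rot: [3.127, -0.026, -0.123]
force: [-0.4, -0.5, 0.6]
width: 10.9
```

```bash
python3 s.py; python3 -c "
from cell import *
import cv2
cv2.imwrite('pics/w5.png',get_image('wrist')['image'])"
```

```text
6.2167 [630.3  93.8  76.3] [ 3.127 -0.026 -0.123] 10.855343158611992 [-0.4 -0.5  0.6] ST [-37.   36.2] [-0.002 -0.003 -0.006  0.018 -0.002  0.012 -0.001]
```

View pics/w5.png

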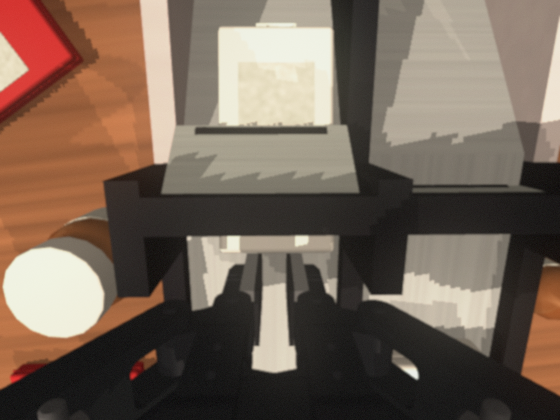

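Request:
send_rows(rows=[[-0.75, 0.006, 0, 0, 0], [-0.75, 0.003, 0, 0, 0], [-0.75, 0, 0, 0, 0]])

```text
clock: 6.52
eef_pos: [630.8, 92.4, 74.4]
tool_rot: [3.123, -0.007, -0.124]
force: [-0.2, 0.4, 0.3]
width: 11.1
```

```bash
python3 s.py; python3 -c "
from cell import *
import cv2
cv2.imwrite('pics/w6.png',get_image('wrist')['image'])
cv2.imwrite('pics/s6.png',cv2.resize(get_image('scene')['image'][140:340,220:400],None,fx=3,fy=3))"
```

```text
6.5167 [630.8  92.4  74.4] [ 3.123 -0.007 -0.124] 11.124750642246116 [-0.2  0.4  0.3] ST [-36.3  34.9] [ 0.001  0.003 -0.003  0.015 -0.004  0.025 -0.004]
```

View pics/w6.png

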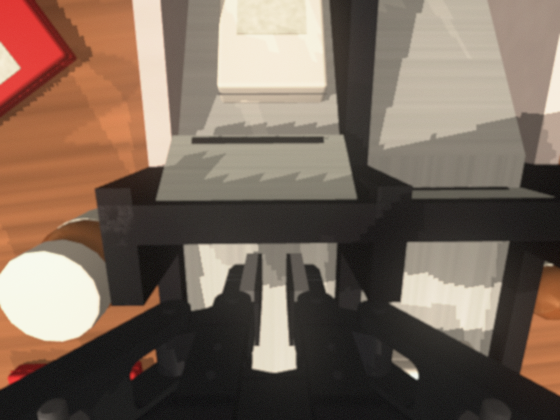

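View pics/s6.png

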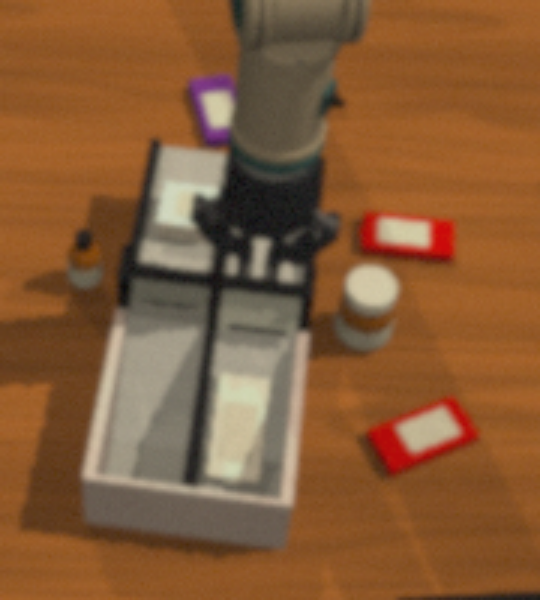

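The mailer tipped over the deck end and slid down into the tray. Now I'll draw the fingers back and lift clear.

Request:
send_rows(rows=[[-0.75, -0.01, 0, 0, 0], [-0.75, -0.015, 0, 0, 0], [-0.75, -0.015, 0, 0, 0], [-0.75, -0.015, 0, -0.003, 0], [-0.75, -0.01, 0, -0.012, 0], [-0.75, 0, 0, -0.02, 0], [-0.75, 0, 0, -0.03, 0], [-0.75, 0, 0, -0.03, 0], [-0.75, 0, 0, -0.03, 0], [-0.75, -0.02, 0, -0.02, 0], [-0.75, -0.02, 0, 0, 0], [-0.75, 0, 0, 0, 0]])

```text
clock: 7.62
eef_pos: [528.6, 110.1, 226.8]
tool_rot: [3.129, -0.026, -0.122]
force: [-1.4, 0.1, 0.4]
width: 10.7
```

Request:
send_rows(rows=[[-0.75, 0, 0, 0, 0], [-0.75, 0, 0, 0, 0], [-0.75, 0, 0, 0, 0], [-0.75, 0, 0, 0, 0], [-0.75, 0, 0, 0, 0], [-0.75, 0, 0, 0, 0], [-0.75, 0, 0, 0, 0], [-0.75, 0, 0, 0, 0], [-0.75, 0, 0, 0, 0], [-0.75, 0, 0, 0, 0], [-0.75, 0, 0, 0, 0], [-0.75, 0, 0, 0, 0]])

```text
clock: 8.62
eef_pos: [532.0, 109.7, 225.6]
tool_rot: [3.129, -0.029, -0.123]
force: [-0.1, 0.2, 0.2]
width: 10.5
```

Request:
send_rows(rows=[[-0.75, 0, 0, 0, 0], [-0.75, 0, 0, 0, 0], [-0.75, 0, 0, 0, 0], [-0.75, 0, 0, 0, 0], [-0.75, 0, 0, 0, 0], [-0.75, 0, 0, 0, 0], [-0.75, 0, 0, 0, 0], [-0.75, 0, 0, 0, 0], [-0.75, 0, 0, 0, 0], [-0.75, 0, 0, 0, 0], [-0.75, 0, 0, 0, 0], [-0.75, 0, 0, 0, 0]])

```text
clock: 9.62
eef_pos: [532.0, 109.8, 225.9]
tool_rot: [3.129, -0.029, -0.123]
force: [0.4, -0.3, -0.2]
width: 10.7
```

```bash
python3 s.py; python3 - <<'E'
from cell import *
from h import *
import cv2
p=get_image('scene'); X=cloud(p)
cv2.imwrite('pics/s7.png',cv2.resize(p['image'][140:340,220:400],None,fx=3,fy=3)); cv2.imwrite('pics/w7.png',get_image('wrist')['image'])
for q in('mailer_mid','coverbox_mid'):
  for r in outline_of(p,q):
    w=np.nanmedian(X[r['mask']],0); print(q,round(r['score'],2),r['box'],w.round(1),st(w[:2]).round(1))
E
```

```text
9.6167 [532.  109.8 225.9] [ 3.129 -0.029 -0.123] 10.659561403598804 [ 0.4 -0.3 -0.2] ST [-136.5   40. ] [-0.001  0.     0.001  0.    -0.001  0.001 -0.001]
mailer_mid 0.86 [342.6, 270.6, 378.1, 299.8] [749.3 240.5  13.6] [ 63.1 196.4]
mailer_mid 0.74 [287.2, 275.2, 308.1, 307.3] [780.7  74.2  37.8] [114.7  35.2]
mailer_mid 0.69 [284.6, 165.6, 304.6, 188.7] [361.3  63.7  14.1] [-300.3  -26.7]
mailer_mid 0.63 [339.8, 210.5, 373.4, 227.8] [526.9 248.1  13.5] [-158.5  176.6]
mailer_mid 0.19 [409.8, 191.9, 434.5, 212.5] [446.1 451.9   9.3] [-263.7  369. ]
coverbox_mid 0.7 [272.4, 204.8, 292.5, 221.0] [565.7  28.2  93.3] [-93.1 -36.8]
```

View pics/s7.png

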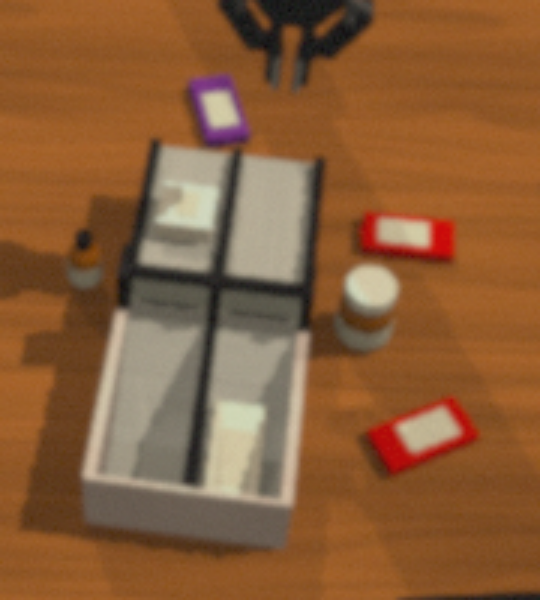

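View pics/w7.png

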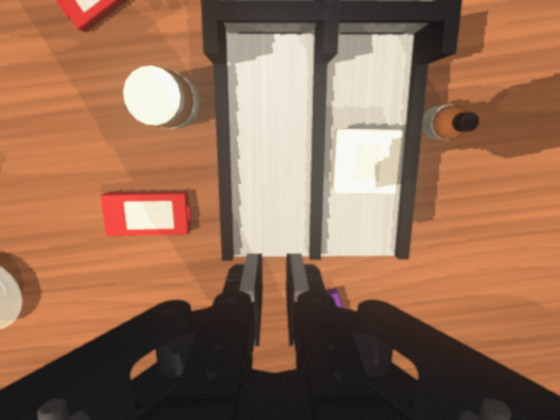

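```bash
python3 -c "
from cell import *
print(finish_job())"
```

```text
the job is handed in; nothing more can be done
None
```

The mailer is in the catch tray behind the left flap, both flaps hang shut, and I handed the job in at about 9.6 s of the 35 s allowed.

I pushed it along the left lane with the fingertips nearly shut. The flap swung open, and once the mailer's middle passed the deck end it slid down by itself. I then drew the fingers back and lifted them clear.

**Last checks**
- **Mailer:** its centre is about 115 mm past the flap line, 5 mm from the lane's middle and about 38 mm above the table. I did not measure its speed, but about 3 s passed between seeing it in the tray and handing in.
- **Flaps:** both look shut in the scene and wrist pictures. I could not read the joint angles directly.
- **Coverslip box:** still in its place in the right lane. It measured within about 6 mm of its first position, which is mostly the difference between the two cameras.
- **Other things on the bench:** the stain jar and oil bottle look unmoved in the same pictures. I did not look again for the dish, slide box, timer and tweezers, but the arm went nowhere near them at bench height.
- **Robot:** it ended standing clear at about 226 mm height. The forces I read after each move were about 1.5 N or less.

**What disagreed**
- The fingers drifted about 20 mm sideways on the way down. I saw this while they were still above the rails and corrected it before pushing.
- The wrist camera put the lane about 4 mm to the right of where the top camera did. This made no difference to the push.

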